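Lock the work turntable

TASK

Lock the work turntable so the bowl on it can be worked on: push the table round by one of its pegs until a rim notch faces the lock bolt, then hold the spring safety catch down with one fingertip while the other pushes the bolt's tab until the bolt is fully home in the notch, and let the catch spring back up to lock it. Leave the bowl sitting on its pad, never lifted, leave everything else on the bench where it is, and finish clear of everything.

Things in the scene. Friction and masses are not known exactly. Their poses are not given: they have to be found in the camera images.
- base: fixed dark green base plate (10 mm thick) of a low indexing work turntable, screwed to the bench. Origin on the bench on the table's axis, z up. A tongue of the plate runs out along base -y (to y = -280 mm, from x = -98 to +32 mm) and carries the lock bolt and its spring catch. Base yaw varies by up to 20 degrees
- turntable (a joint): turntable angle (rad, + = anticlockwise from above). Iron disc 250 mm across, top face 32 mm above the bench, four notches in its rim 90 degrees apart: one faces the bolt at 0 and at every multiple of pi/2. Starts between 0.3 and 1.27; turning either way to a notch is fine. Light friction (about 1.5 N at the rim); stays where it is left
- peg0 (a point): top centre of one of the four upright steel turning pegs on the disc (14 mm diameter, 45 mm tall, on a 105 mm radius, tops 77 mm above the bench); pegs stand midway between notches, peg k is 45 degrees anticlockwise from notch k
- peg1 (a point): top centre of the next turning peg, anticlockwise
- peg2 (a point): the next
- peg3 (a point): the next
- notch0 (a point): middle of a rim notch, on the disc's top face, 112 mm from the axis. A notch is 25 mm wide at its mouth (125 mm from the axis) and tapers to about 15 mm, 25 mm in, so that it centres the bolt
- notch1 (a point): the next notch, anticlockwise
- notch2 (a point): the next
- notch3 (a point): the next
- notch_line (a point): fixed point on the bolt's line (base x = 0), 112 mm from the table's axis towards base -y, at disc top height: a notch point lies here when it faces the bolt; within about 5 mm is near enough, the taper draws it true
- pad_top (a point): centre of the top of the round rubber pad (124 mm across) in the middle of the disc, on the table's axis, 40 mm above the bench
- lock_bolt (a joint): travel of the lock bolt (m): 0 = drawn back (start), 0.034 = fully home, 25 mm deep in a notch. It slides along base +y, straight at the table's axis; friction about 3 N. While the catch is up, its tooth blocks a lug on the bolt's side, either way. Past 0.030 the lug has passed the tooth and the released catch springs up behind it
- bolt_tab (a point): top centre of the bolt's upright finger tab, a steel plate 26 mm wide (base x), 8 mm thick (base y), at the outer tail of the bolt, from 20 to 60 mm above the bench; at the start 228 mm from the table's axis. Push its outer (-y) face towards base +y; behind it is only the bare plate, 10 mm above the bench
- bolt_nose (a point): tip of the bolt's round nose (bolt bar 12 mm wide, 10 mm thick, its middle 25 mm above the bench), 94 mm ahead of the tab
- catch (a joint): angle of the spring catch (rad): 0 = up (springs back by itself), 0.22 = pressed down to its stop. Past 0.15 its tooth is clear of the bolt's lug. The catch is a steel press flap, hinged along its outer long edge (base -x side); pressed at catch_pad it takes about 2 N to start, 5 N at the stop
- catch_pad (a point): on the catch flap's top face, at mid-length, 34 mm above the bench when up, 8 mm lower at the stop. It lies 42 mm to the base -x side of the bolt's line and 36 mm from the hinge. The flap runs 16 mm further towards the bolt and 43 mm either way along base y (228 mm +- 37 from the axis is all flap); a fingertip can press it anywhere along and slide on it
- work_bowl: a dark glazed bowl, 128 mm across, 52 mm tall, standing loose on the rubber pad in the middle of the turntable (rim 92 mm above the bench); origin at the centre of its underside
- brush: a paint brush lying flat, about 200 mm long, wooden handle; origin under its middle
- sanding_block: a cork sanding block 45 x 95 x 30 mm; origin at the centre of its underside
- glaze_jar: a brown glass jar with a black cap, 60 mm across, 72 mm tall; origin at the centre of its underside
- raw_bowl: a small unglazed terracotta bowl, 110 mm across, 48 mm tall, standing on the bench; origin at the centre of its underside
- wax_tin: a plain metal tin, 76 mm across, 60 mm tall; origin at the centre of its underside
- scraper: a flat scraper 190 mm long lying on the bench; origin under its middle

How it is judged:
On the way:
1. the bolt is on its way with the safety catch held down (value of joint catch above 0.12 rad and value of joint lock_bolt between 0.012 and 0.028 m).
At the end, for the whole second after the job is handed in: The bolt is home (at least 29.5 of its 34 mm) in a rim notch of the turntable, the notch within 8 mm of the bolt's line, the catch has sprung up again (under 0.03 rad), the table is at rest, and the bowl stands upright and still within 25 mm of the middle of its pad (value of joint lock_bolt above 0.0295 m and value of joint catch below 0.03 rad and horizontal distance between any of notch0, notch1, notch2, notch3 and notch_line below 0.008 m and velocity of joint turntable between -0.05 and 0.05 rad/s and horizontal distance between work_bowl and pad_top below 0.025 m and angle between work_bowl's own z axis and vertical below 0.1 rad and linear speed of work_bowl below 0.03 m/s); the robot touches nothing.
It fails at once if the bowl is lifted off its pad or pushed more than 25 mm off the pad's middle (z of work_bowl in the frame of pad_top above 0.012 m or horizontal distance between work_bowl and pad_top above 0.025 m).
It fails at once if something else on the bench is moved or lifted by more than 30 mm (distance of any of brush, sanding_block, glaze_jar, raw_bowl, wax_tin, scraper from where it was at the start of the episode above 0.03 m).
It also fails if it takes over 45 s, if anything falls off the work surface, if the arm or the gripper's body presses on something with over 40 N, if the wrist force passes 120 N, or if a joint passes its speed limit or range.

ROBOT

A 6-joint arm with a two-finger parallel gripper is mounted at the origin on the work surface. World frame = base frame: x ahead of the robot, y to its left, z up, the work surface at z = 0. Lengths are in m, angles in rad, forces in N, time in s.
With the tool pointing down it reaches from about 0.375 to 0.975 m from the base axis. Payload 3.8 kg.
Tool frame: the origin (TCP) lies midway between the tips of the shut fingers; the grasp point (between the pads) lies 19 mm behind it; z points along the fingers, y is the line along which they close (so a half turn about z gives the same grasp; the last joint's range is limited). The gripper opens to 85 mm and grips with 20 to 120 N. Pads are 22 mm wide; open, the fingers measure 114 mm over their backs; the gripper's body (76 mm by 85 mm) begins 54 mm behind the grasp point. The pads swing forward as they close: fully open they stand 13 mm farther back than shut.
Start: joints at [-1.359, 0.264, 1.604, -0, 1.274, -0.037], TCP at [0.166, -0.654, 0.231] pointing down, gripper open.
Joint ranges: [-2.63, 2.63], [-0.94, 2.18], [0.31, 2.57], [-1.31, 4.45], [0, 2.66], [-2.55, 2.55]. Speed limits (rad/s): [2.57, 2.57, 3.14, 3.14, 3.14, 3.14].

INTERFACE

Orientations are given as a rotation vector (axis times angle).
In Python, from workcell import bot, imaging gives the robot as it stands.
- The arm moves only by the tool step_arm, never from a script. Its argument "series" is a list of rows, each an object of numbers: "grip": the closure, from -1 (fully open) to 1 (shut); "x", "y", "z": the shift along the tool's x, y, z normalised to -1 to 1, where 1 is 500 mm; "ax", "ay", "az": the turn, a rotation vector about the tool's x, y, z normalised to -1 to 1, where 1 is 30 degrees. A call has 1 to 12 rows; each row is the pose to reach, as a shift and turn from the pose commanded when the call began, along the tool's axes at that moment; what a row does not reach only later rows make up. A row lasts 1/10 s, in which the tool goes at most 50 mm and 8.59 degrees, less where a joint would pass 70% of its speed; a pose out of reach is approached as far as the arm can. A call with a number of a shift or a turn outside -1 to 1 is refused whole. A call with a gripper value outside its range is refused whole. The fingers move at their own pace and stop on an object; "force" is the grip in N (left out, the last holds). Time passes only in rows, so rows that repeat a pose let the fingers close. It gives the time, the measured TCP pose, the force, the opening and the grip force at its end, in the units of the state.
- bot.read_state(): the state, without advancing time (a new reading comes with each control period).
- imaging.read_camera(name): name is "scene" or "side" or "wrist"; returns a dict with "img" (400x640x3 uint8, red, green, blue), "fx", "fy", "cx", "cy" (pixels), "k1" (the pictures are not rectified: a ray, as slopes to the right and down, at radius r is drawn at 1 + k1 r^2 times it, then the intrinsics apply), "R" (3x3) and "t" (3): a world point X has camera coordinates R X + t. Camera axes: x right, y down, z forward; pixel columns grow to the right and rows downward; lengths in m; the calibration is good to about 2 mm. A picture is of the moment at which its call begins. There is no depth.
- bot.finish_job(): hands the job in; it is judged then, once.
The state is a dict: "time": time; "q": joint angles; "joint_vel": joint speeds; "joint_torque": joint torques, N m; "tool_pos": TCP position; "tcp_rot": TCP orientation; "wrist_force": force on the tool from outside, world axes, zero at the start; "torque": the same for the moment, N m; "width": opening from 0.0 (shut) to 1.0 (fully open); "grip_force": force on a finger pad.
Only numpy, scipy, OpenCV 4.12 (cv2) and the standard library are available. Lean on these libraries where they do the work, as an engineer would, in place of code of your own. Each camera call takes 0.05 s, during which the arm holds its last target. There are 200 camera calls.

## Working session

There is one attempt and no reset: what is moved stays moved. The work goes in short steps, Python scripts to look and compute and a tool call to move; the robot and the scene stay as the last step left them, time stands still between calls to the robot, and variables do not carry over. Pictures are saved under pics/ and viewed, at most 10 in all, crops included, and the job is handed in when it is done.

Besides the shell and the picture viewer there is one more tool, called after "Call:" as name(argument=value, ...) on one line, values as JSON. step_arm: Moves the arm, as the interface text tells. Scaled input: -1 to 1 covers 500 mm each way for a shift and 30 degrees each way for a turn. Its arguments: {"type":"object","properties":{"series":{"type":"array","items":{"type":"object","properties":{"grip":{"type":"number"},"x":{"type":"number","minimum":-1,"maximum":1},"y":{"type":"number","minimum":-1,"maximum":1},"z":{"type":"number","minimum":-1,"maximum":1},"ax":{"type":"number","minimum":-1,"maximum":1},"ay":{"type":"number","minimum":-1,"maximum":1},"az":{"type":"number","minimum":-1,"maximum":1}}}},"force":{"type":"number"}},"required":["series"]}

```bash
mkdir -p pics
cat > h.py <<'E'
import numpy as np, cv2
from workcell import bot, imaging
from scipy.spatial.transform import Rotation as Ro
def cam(n): return imaging.read_camera(n)
def K(c): return np.array([[c['fx'],0,c['cx']],[0,c['fy'],c['cy']],[0,0,1.]])
def ray(c,u,v):
    d=np.array([(u-c['cx'])/c['fx'],(v-c['cy'])/c['fy']]);p=d.copy()
    for _ in range(20): p=d/(1+c['k1']*(p@p))
    R=np.array(c['R']);return -R.T@np.array(c['t']),R.T@np.array([*p,1])
def onz(c,u,v,z):
    o,d=ray(c,u,v);return o+d*(z-o[2])/d[2]
def proj(c,X):
    x=np.array(c['R'])@np.array(X)+np.array(c['t']);p=x[:2]/x[2];p=p*(1+c['k1']*(p@p))
    return np.array([c['fx']*p[0]+c['cx'],c['fy']*p[1]+c['cy']])
def save(c,n): cv2.imwrite('pics/'+n,c['img'][:,:,::-1])
E
python3 - <<'E'
from h import *
import pickle
np.set_printoptions(precision=4,suppress=True)
s=bot.read_state();print(s)
for n in ['scene','side','wrist']:
    c=cam(n);save(c,n+'0.png');pickle.dump(c,open(n+'0.pkl','wb'))
    R=np.array(c['R']);print(n,-R.T@np.array(c['t']),c['fx'],c['k1'],R[2])
E
```

```text
{'time': 0.0, 'q': array([-1.3589,  0.2648,  1.6054, -0.    ,  1.2737, -0.0369]), 'joint_vel': array([ 0.0005, -0.0011,  0.0001, -0.0011,  0.0013,  0.0004]), 'joint_torque': array([  0.0004, -51.5103, -36.7312,  -0.0002,   0.013 ,  -0.    ]), 'tool_pos': array([ 0.1661, -0.6535,  0.2299]), 'tcp_rot': array([-3.115 , -0.3896,  0.0003]), 'wrist_force': array([-0.5005,  0.2059, -0.0148]), 'torque': array([ 0.0005, -0.0304,  0.0304]), 'grip_force': 0.0, 'width': 0.9969977972631738}
scene [ 0.9953 -0.0343  0.7933] 385.2116164735668 0.016985705647493667 [-0.4718  0.1593 -0.8672]
side [0.1649 0.6454 0.7065] 490.99248732929453 -0.05708700918219242 [ 0.4539 -0.5957 -0.6626]
wrist [ 0.2448 -0.6329  0.3722] 320.52409684132886 0.018671642005028008 [-0.3115 -0.0759 -0.9472]
```

View pics/scene0.png

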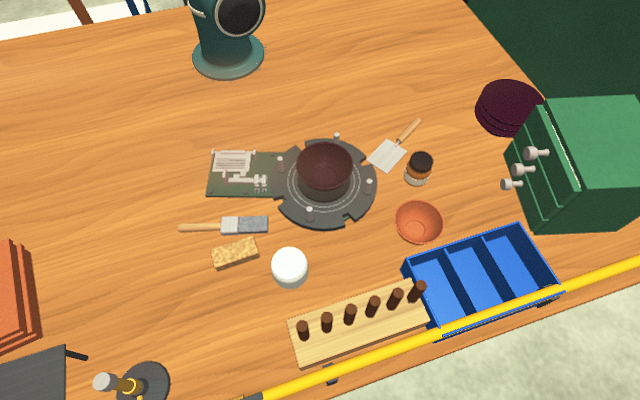

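View pics/side0.png

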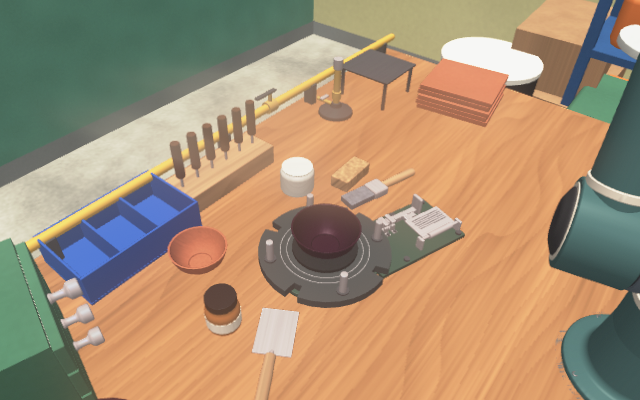

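The scene view shows the turntable centred near (325,183) with its tongue to the left (world -y), flap at about (232,160), bolt at about (245,180), and peg tops near (336,135), (280,158), (309,209), (369,181). I'll magnify that area.

Run:
```python
from h import *
import pickle
np.set_printoptions(precision=4,suppress=True)
c=pickle.load(open('scene0.pkl','rb'))
for u,v in [(336,135),(280,158),(309,209),(369,181)]: print(onz(c,u,v,.077)[:2])
im=c['img'][120:240,200:390,::-1]; cv2.imwrite('pics/sc.png',cv2.resize(im,None,fx=4,fy=4,interpolation=cv2.INTER_CUBIC))
c=pickle.load(open('side0.pkl','rb'))
im=c['img'][180:310,250:470,::-1]; cv2.imwrite('pics/sd.png',cv2.resize(im,None,fx=3.6,fy=3.6,interpolation=cv2.INTER_CUBIC))
```

```text
[0.4497 0.1824]
[0.4718 0.0388]
[0.6191 0.0615]
[0.5946 0.208 ]
```

View pics/sc.png

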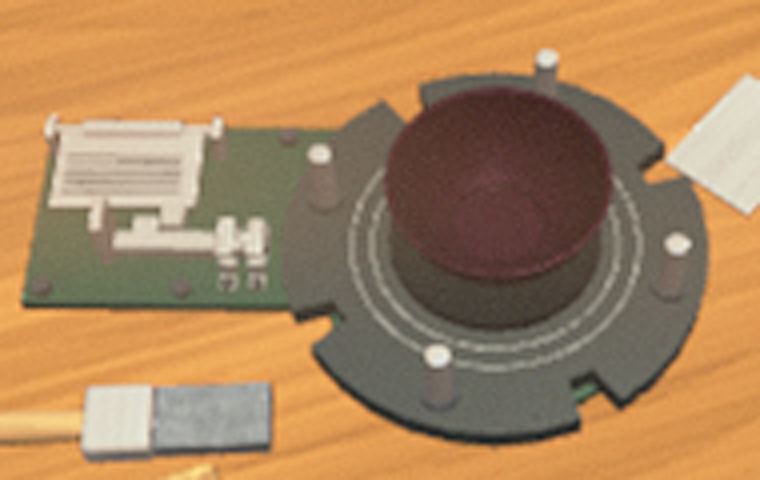

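View pics/sd.png

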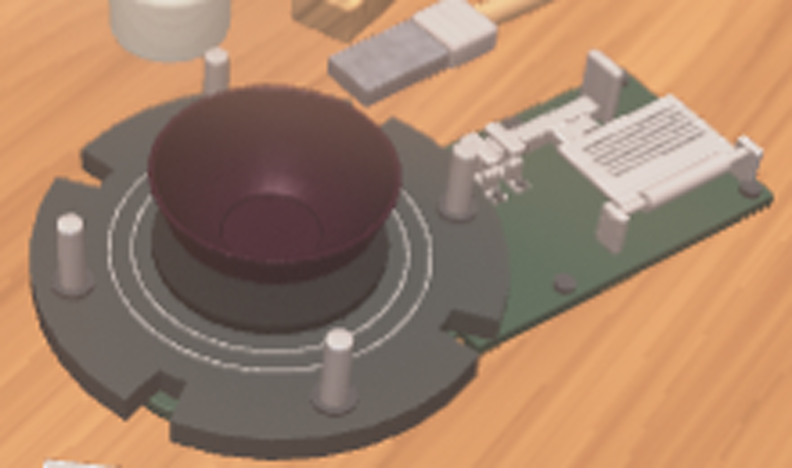

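The enlarged views show four pegs, the bowl, and four notches; the notch nearest the bolt in the scene crop is at about (325,320) and the tab's top is at about (97,207) in the scene crop and (605,55) in the side crop. Next I fit the axis, base yaw and disc angle.

Run:
```python
from h import *
import pickle
from scipy.optimize import least_squares
np.set_printoptions(precision=4,suppress=True)
cs=pickle.load(open('scene0.pkl','rb'));cd=pickle.load(open('side0.pkl','rb'))
S=lambda u,v,z:onz(cs,200+u/4-.375,120+v/4-.375,z)[:2]
D=lambda u,v,z:onz(cd,250+u/3.6-.36,180+v/3.6-.36,z)[:2]
P=[[S(*p,.077) for p in [(545,59),(320,153),(437,354),(677,243)]],[D(*p,.077) for p in [(339,338),(465,147),(217,56),(70,222)]]]
for p in P:
    p=np.array(p);print(p)
    f=lambda q:np.concatenate([q[:2]+.105*np.array([np.cos(q[2]+k*np.pi/2),np.sin(q[2]+k*np.pi/2)])-p[i] for i,k in enumerate([2,3,0,1])])
    # order: A near robot +y ; B -y ; C ; D
    r=least_squares(f,[.53,.12,-.6]);print(r.x,np.degrees(r.x[2]),np.abs(r.fun).max())
print('tongue corners S',S(50,127,.01),S(24,303,.01),' D',D(771,197,.01))
print('tab S/D',S(97,207,.06),D(605,55,.06))
print('flap corners S up-left..',S(57,128,.034),S(52,205,.034),S(185,205,.034),S(203,128,.034))
```

```text
[[0.4478 0.1828]
 [0.4712 0.0381]
 [0.617  0.0619]
 [0.593  0.2083]]
[ 0.5323  0.1228 -0.6205] -35.553539201798095 0.0010529465911297553
[[0.4465 0.1835]
 [0.4714 0.0365]
 [0.6159 0.0624]
 [0.5928 0.2076]]
[ 0.5316  0.1225 -0.6188] -35.45541808765381 0.0012610541465915004
tongue corners S [ 0.3486 -0.1108] [ 0.4714 -0.149 ]  D [ 0.3478 -0.1048]
tab S/D [ 0.4548 -0.091 ] [ 0.4592 -0.0959]
flap corners S up-left.. [ 0.3705 -0.1046] [ 0.4257 -0.118 ] [ 0.4508 -0.0434] [ 0.3989 -0.0202]
```

```bash
cat >> h.py <<'E'
C=np.array([.532,.1226]);yaw=np.radians(-19)
def b2w(x,y): 
    c,s=np.cos(yaw),np.sin(yaw);return C+np.array([c*x-s*y,s*x+c*y])
def go(ps,ty=None):
    s=bot.read_state();R=Ro.from_rotvec(s['tcp_rot']).as_matrix()
    print('t',s['time'],'tcp',s['tool_pos'],'F',s['wrist_force'],'w',s['width'],'yawy',np.degrees(np.arctan2(R[1,1],R[0,1])))
    for p in ps: print(np.round(R.T@(np.array(p)-s['tool_pos'])/.5,4))
    if ty is not None: print('az',-((ty-np.degrees(np.arctan2(R[1,1],R[0,1]))))/30)
E
python3 -c "
from h import *
go([(.404,-.286,.23),(.642,.082,.23)],-50)"
```

```text
t 0.15 tcp [ 0.16607992 -0.65364561  0.23019844] F [-0.51542369  0.85709508 -0.26461744] w 0.9983051056590959 yawy -75.74464116461516
[ 0.6422 -0.5955  0.0015]
[ 1.2848 -1.1916  0.0027]
az -0.858154705487172
```

Call:
step_arm(series=[{"grip": 1, "x": 0.08, "y": -0.075, "z": 0}, {"grip": 1, "x": 0.15, "y": -0.14, "z": 0, "az": -0.2}, {"grip": 1, "x": 0.22, "y": -0.2, "z": 0, "az": -0.4}, {"grip": 1, "x": 0.29, "y": -0.265, "z": 0, "az": -0.6}, {"grip": 1, "x": 0.36, "y": -0.33, "z": 0, "az": -0.858}, {"grip": 1, "x": 0.43, "y": -0.395, "z": 0, "az": -0.858}, {"grip": 1, "x": 0.5, "y": -0.46, "z": 0, "az": -0.858}, {"grip": 1, "x": 0.57, "y": -0.53, "z": 0, "az": -0.858}, {"grip": 1, "x": 0.642, "y": -0.595, "z": 0, "az": -0.858}])

```text
validation failed for argument at $.se...
```

```bash
python3 -c "
from h import *
go([(.642,.082,.23),(.642,.082,.05),(.5915,.0394,.05)],-50)"
```

```text
t 0.15 tcp [ 0.16607992 -0.65364561  0.23019844] F [-0.51542369  0.85709508 -0.26461744] w 0.9983051056590959 yawy -75.74464116461516
[ 1.2848 -1.1916  0.0027]
[ 1.2848 -1.1909  0.3627]
[ 1.1659 -1.1332  0.3626]
az -0.858154705487172
```

The call was refused, and the arm hasn't moved. I'll try a single row with every field filled in.

Call:
step_arm(series=[{"grip": 1.0, "x": 0.08, "y": -0.075, "z": 0.0, "ax": 0.0, "ay": 0.0, "az": 0.0}])

```text
time: 0.25
tool_pos: [0.1908, -0.615, 0.23]
tcp_rot: [3.117, 0.383, -0.003]
wrist_force: [1.1, 1.3, 0.6]
width: 0.855
grip_force: 0.0
```

Call:
step_arm(series=[{"grip": 1.0, "x": 0.07, "y": -0.065, "z": 0.0, "ax": 0.0, "ay": 0.0, "az": -0.2}, {"grip": 1.0, "x": 0.14, "y": -0.13, "z": 0.0, "ax": 0.0, "ay": 0.0, "az": -0.4}, {"grip": 1.0, "x": 0.21, "y": -0.195, "z": 0.0, "ax": 0.0, "ay": 0.0, "az": -0.6}, {"grip": 1.0, "x": 0.28, "y": -0.26, "z": 0.0, "ax": 0.0, "ay": 0.0, "az": -0.858}, {"grip": 1.0, "x": 0.35, "y": -0.325, "z": 0.0, "ax": 0.0, "ay": 0.0, "az": -0.858}, {"grip": 1.0, "x": 0.42, "y": -0.39, "z": 0.0, "ax": 0.0, "ay": 0.0, "az": -0.858}, {"grip": 1.0, "x": 0.49, "y": -0.455, "z": 0.0, "ax": 0.0, "ay": 0.0, "az": -0.858}, {"grip": 1.0, "x": 0.56, "y": -0.52, "z": 0.0, "ax": 0.0, "ay": 0.0, "az": -0.858}])

```text
time: 1.05
tool_pos: [0.401, -0.2893, 0.2312]
tcp_rot: [2.952, 1.074, 0.0]
wrist_force: [1.7, -0.9, 0.7]
width: 0.003
grip_force: 0.0
```

```bash
python3 -c "
from h import *
go([(.642,.082,.23),(.642,.082,.05),(.5915,.0394,.05)],-50)"
```

```text
t 1.05 tcp [ 0.40100521 -0.28928224  0.23115537] F [ 1.65447785 -0.85727527  0.6835    ] w 0.0027323094747953407 yawy -50.02302244067123
[ 0.8464 -0.2594  0.0024]
[ 0.8464 -0.2594  0.3624]
[ 0.7143 -0.259   0.3623]
az -0.0007674146890408907
```

Call:
step_arm(series=[{"grip": 1.0, "x": 0.09, "y": -0.03, "z": 0.0, "ax": 0.0, "ay": 0.0, "az": 0.0}, {"grip": 1.0, "x": 0.18, "y": -0.06, "z": 0.0, "ax": 0.0, "ay": 0.0, "az": 0.0}, {"grip": 1.0, "x": 0.27, "y": -0.09, "z": 0.0, "ax": 0.0, "ay": 0.0, "az": 0.0}, {"grip": 1.0, "x": 0.36, "y": -0.12, "z": 0.0, "ax": 0.0, "ay": 0.0, "az": 0.0}, {"grip": 1.0, "x": 0.45, "y": -0.15, "z": 0.0, "ax": 0.0, "ay": 0.0, "az": 0.0}, {"grip": 1.0, "x": 0.54, "y": -0.18, "z": 0.0, "ax": 0.0, "ay": 0.0, "az": 0.0}, {"grip": 1.0, "x": 0.63, "y": -0.21, "z": 0.0, "ax": 0.0, "ay": 0.0, "az": 0.0}, {"grip": 1.0, "x": 0.72, "y": -0.235, "z": 0.0, "ax": 0.0, "ay": 0.0, "az": 0.0}, {"grip": 1.0, "x": 0.8, "y": -0.255, "z": 0.0, "ax": 0.0, "ay": 0.0, "az": 0.0}, {"grip": 1.0, "x": 0.84, "y": -0.258, "z": 0.0, "ax": 0.0, "ay": 0.0, "az": 0.0}, {"grip": 1.0, "x": 0.84, "y": -0.258, "z": 0.0, "ax": 0.0, "ay": 0.0, "az": 0.0}])

```text
time: 2.15
tool_pos: [0.6405, 0.0801, 0.2305]
tcp_rot: [-2.95, -1.079, 0.0]
wrist_force: [0.1, -0.9, -0.4]
width: -0.0
grip_force: 0.0
```

```bash
python3 -c "
from h import *
go([(.642,.082,.05),(.5915,.0394,.05)],-50)"
```

```text
t 2.15 tcp [0.64048083 0.08005729 0.23045502] F [ 0.07834271 -0.93606985 -0.44175055] w -4.431708802818463e-05 yawy -49.82973471885311
[ 0.0048 -0.0008  0.3609]
[-0.1273 -0.0009  0.3609]
az 0.005675509371562981
```

Call:
step_arm(series=[{"grip": 1.0, "x": 0.004, "y": 0.0, "z": 0.09, "ax": 0.0, "ay": 0.0, "az": 0.0}, {"grip": 1.0, "x": 0.004, "y": 0.0, "z": 0.18, "ax": 0.0, "ay": 0.0, "az": 0.0}, {"grip": 1.0, "x": 0.004, "y": 0.0, "z": 0.27, "ax": 0.0, "ay": 0.0, "az": 0.0}, {"grip": 1.0, "x": 0.004, "y": 0.0, "z": 0.34, "ax": 0.0, "ay": 0.0, "az": 0.0}, {"grip": 1.0, "x": 0.004, "y": 0.0, "z": 0.36, "ax": 0.0, "ay": 0.0, "az": 0.0}, {"grip": 1.0, "x": 0.004, "y": 0.0, "z": 0.36, "ax": 0.0, "ay": 0.0, "az": 0.0}])

```text
time: 2.75
tool_pos: [0.6387, 0.0779, 0.0493]
tcp_rot: [-2.952, -1.073, 0.007]
wrist_force: [0.4, 0.7, -0.2]
width: -0.004
grip_force: 0.0
```

Call:
step_arm(series=[{"grip": 1.0, "x": -0.015, "y": 0.0, "z": 0.0, "ax": 0.0, "ay": 0.0, "az": 0.0}, {"grip": 1.0, "x": -0.03, "y": 0.0, "z": 0.0, "ax": 0.0, "ay": 0.0, "az": 0.0}, {"grip": 1.0, "x": -0.045, "y": 0.0, "z": 0.0, "ax": 0.0, "ay": 0.0, "az": 0.0}, {"grip": 1.0, "x": -0.06, "y": 0.0, "z": 0.0, "ax": 0.0, "ay": 0.0, "az": 0.0}, {"grip": 1.0, "x": -0.075, "y": 0.0, "z": 0.0, "ax": 0.0, "ay": 0.0, "az": 0.0}, {"grip": 1.0, "x": -0.09, "y": 0.0, "z": 0.0, "ax": 0.0, "ay": 0.0, "az": 0.0}, {"grip": 1.0, "x": -0.1, "y": 0.0, "z": 0.0, "ax": 0.0, "ay": 0.0, "az": 0.0}, {"grip": 1.0, "x": -0.108, "y": 0.0, "z": 0.0, "ax": 0.0, "ay": 0.0, "az": 0.0}, {"grip": 1.0, "x": -0.114, "y": 0.0, "z": 0.0, "ax": 0.0, "ay": 0.0, "az": 0.0}, {"grip": 1.0, "x": -0.114, "y": 0.0, "z": 0.0, "ax": 0.0, "ay": 0.0, "az": 0.0}])

```text
time: 3.75
tool_pos: [0.5962, 0.042, 0.0507]
tcp_rot: [-2.952, -1.074, 0.003]
wrist_force: [-0.7, 0.1, 0.3]
width: -0.003
grip_force: 0.0
```

Run:
```python
from h import *
import pickle
go([(.642,.082,.05),(.5915,.0394,.05)],-50)
c=cam('scene');pickle.dump(c,open('s1.pkl','wb'))
im=c['img'][110:245,200:390,::-1]; cv2.imwrite('pics/sc1.png',cv2.resize(im,None,fx=4,fy=4,interpolation=cv2.INTER_CUBIC))
```

```text
t 3.75 tcp [0.59616114 0.04201296 0.05071587] F [-0.72285674  0.10091146  0.33209795] w -0.002897641132524121 yawy -50.00263290511509
[ 0.1216 -0.0023  0.0012]
[-0.0105 -0.002   0.0015]
az -8.77635038364133e-05
```

View pics/sc1.png

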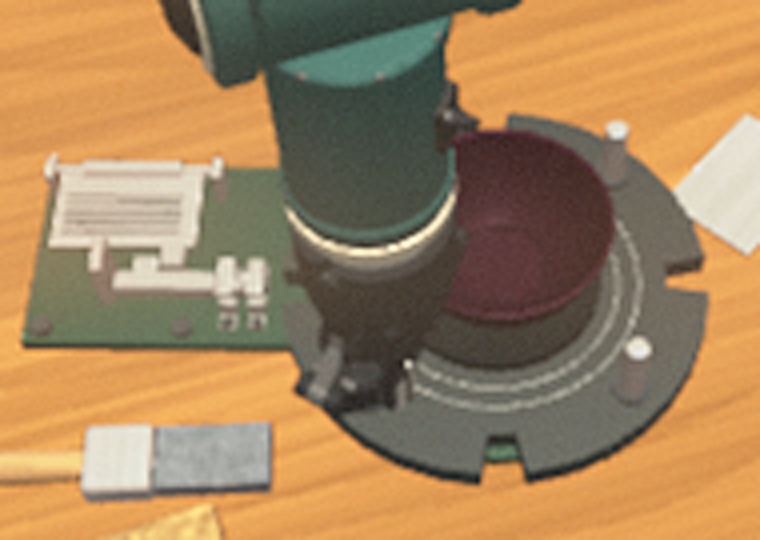

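The disc has turned. Two pegs are visible in the crop, at (617,129) and (637,347). I'll work out the angle from them.

Run:
```python
from h import *
import pickle
c=pickle.load(open('s1.pkl','rb'))
for u,v in [(617,129),(637,347)]:
    p=onz(c,200+u/4-.375,110+v/4-.375,.077)[:2]-C;print(np.hypot(*p),np.degrees(np.arctan2(p[1],p[0]))+19)
```

```text
0.10504869617808915 137.17675210700563
0.10470783015774127 47.50423611732789
```

Call:
step_arm(series=[{"grip": 1.0, "x": -0.004, "y": 0.0, "z": 0.0, "ax": 0.0, "ay": 0.0, "az": 0.0}, {"grip": 1.0, "x": -0.008, "y": 0.0, "z": 0.0, "ax": 0.0, "ay": 0.0, "az": 0.0}, {"grip": 1.0, "x": -0.008, "y": 0.0, "z": 0.0, "ax": 0.0, "ay": 0.0, "az": 0.0}, {"grip": 1.0, "x": 0.02, "y": 0.0, "z": 0.0, "ax": 0.0, "ay": 0.0, "az": 0.0}, {"grip": 1.0, "x": 0.03, "y": 0.0, "z": -0.06, "ax": 0.0, "ay": 0.0, "az": 0.0}, {"grip": 1.0, "x": 0.03, "y": 0.0, "z": -0.15, "ax": 0.0, "ay": 0.0, "az": 0.0}, {"grip": 0.2, "x": 0.03, "y": 0.0, "z": -0.22, "ax": 0.0, "ay": 0.0, "az": 0.0}, {"grip": 0.2, "x": 0.03, "y": 0.0, "z": -0.22, "ax": 0.0, "ay": 0.0, "az": 0.0}])

```text
time: 4.6
tool_pos: [0.6142, 0.0526, 0.1687]
tcp_rot: [2.948, 1.074, 0.019]
wrist_force: [0.8, -0.4, 0.1]
width: 0.331
grip_force: 0.0
```

Run:
```python
from h import *
p=b2w(-.021,-.255);print(p,b2w(0,-.228),bot.read_state()['width'])
go([(*p,.16),(*p,.06)],-19)
```

```text
[ 0.42912423 -0.11167031] [ 0.45777046 -0.09297824] 0.33083218157786426
t 4.6 tcp [0.61421788 0.05262586 0.16867223] F [ 0.79851333 -0.36165266  0.10931507] w 0.33083218157786426 yawy -49.98152740443967
[-0.4949  0.0135  0.0125]
[-0.4969  0.0119  0.2125]
az -1.0327175801479889
```

Call:
step_arm(series=[{"grip": 0.34, "x": -0.08, "y": 0.0, "z": 0.0, "ax": 0.0, "ay": 0.0, "az": -0.2}, {"grip": 0.34, "x": -0.17, "y": 0.0, "z": 0.0, "ax": 0.0, "ay": 0.0, "az": -0.4}, {"grip": 0.34, "x": -0.26, "y": 0.0, "z": 0.0, "ax": 0.0, "ay": 0.0, "az": -0.6}, {"grip": 0.34, "x": -0.35, "y": 0.0, "z": 0.0, "ax": 0.0, "ay": 0.0, "az": -0.8}, {"grip": 0.34, "x": -0.44, "y": 0.01, "z": 0.0, "ax": 0.0, "ay": 0.0, "az": -1.0}, {"grip": 0.34, "x": -0.495, "y": 0.013, "z": 0.06, "ax": 0.0, "ay": 0.0, "az": -1.0}, {"grip": 0.34, "x": -0.495, "y": 0.013, "z": 0.12, "ax": 0.0, "ay": 0.0, "az": -1.0}, {"grip": 0.34, "x": -0.495, "y": 0.013, "z": 0.12, "ax": 0.0, "ay": 0.0, "az": -1.0}])

```text
time: 5.4
tool_pos: [0.4193, -0.1114, 0.0973]
tcp_rot: [-2.57, -1.796, 0.008]
wrist_force: [-1.6, 0.4, 0.5]
width: 0.333
grip_force: 0.0
```

Run:
```python
from h import *
import pickle
p=b2w(-.021,-.255)
go([(*p,.16),(*p,.06)],-19)
c=cam('side');save(c,'side2.png')
w=cam('wrist');pickle.dump(w,open('w2.pkl','wb'))
s=cam('scene');pickle.dump(s,open('s2.pkl','wb'))
a=cv2.resize(c['img'][150:310,240:480],(600,400));b=cv2.resize(s['img'][100:240,190:400],(600,400))
d=cv2.resize(w['img'],(600,375))
cv2.imwrite('pics/m2.png',np.hstack([np.vstack([a,b])[:, :,::-1]])[:800])
cv2.imwrite('pics/m2.png',cv2.resize(np.vstack([np.hstack([a,b]),np.hstack([cv2.resize(d,(640,400)),np.zeros((400,560,3),np.uint8)])])[:,:,::-1],(800,533)))
```

```text
t 5.4 tcp [ 0.41926066 -0.11141127  0.09730216] F [-1.56502442  0.35446902  0.49206044] w 0.33286330650805035 yawy -20.102715176489454
[ 0.0063  0.0176 -0.1256]
[0.0063 0.0193 0.0744]
az -0.03675717254964847
```

View pics/m2.png

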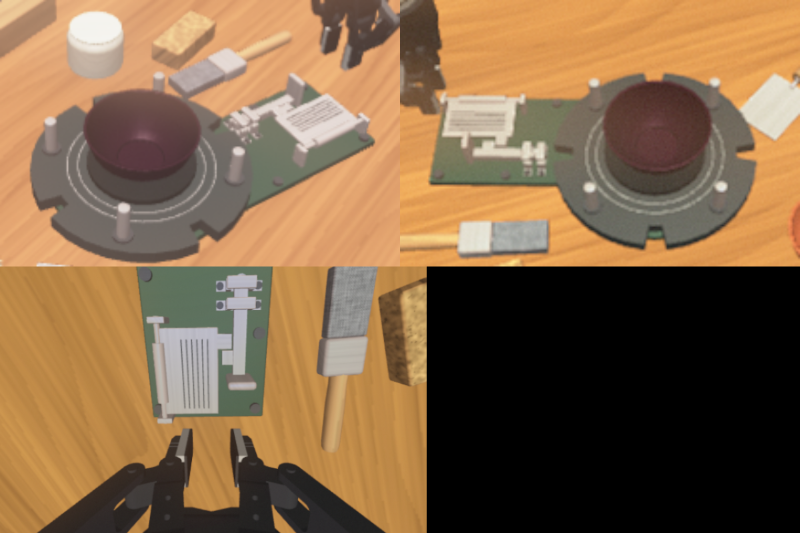

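The montage shows a notch now facing the bolt, with the pegs symmetric about the bolt line. The wrist view shows the flap, and the bolt tab at montage (242,381). Both fingertips are still outside the tongue. I'll check the numbers.

Run:
```python
from h import *
import pickle
s=pickle.load(open('s2.pkl','rb'));w=pickle.load(open('w2.pkl','rb'))
f=1.9048
for u,v in [(594,83),(714,81),(589,185),(720,184)]:
    p=onz(s,190+(u-400)/f,100+v/f,.077)[:2]-C;print(np.hypot(*p),np.degrees(np.arctan2(p[1],p[0]))+19)
inv=lambda p:Ro.from_euler('z',19,degrees=True).apply([*(p[:2]-C),0])[:2]
W=lambda u,v,z:inv(onz(w,u*1.5,(v-266.7)*1.5,z))
print('tab top L,R,mid',W(228,379,.06),W(256,379,.06),W(242,379,.06))
print('bolt bar',W(240,340,.03))
print('flap corners',W(163,330,.034),W(217,330,.034),W(217,412,.034),W(163,412,.034))
print('tips pred', inv(bot.read_state()['tool_pos']))
for x in (-.0355,-.014,0,.0): pass
s0=bot.read_state();R=Ro.from_rotvec(s0['tcp_rot']).as_matrix()
for y in (-.0142,-.0285,.0142,.0285):
    q=proj(w,s0['tool_pos']+R@[0,y,-.005]);print(y,q/1.5+[0,266.7])
go([])
```

```text
0.10241887964870554 -133.9994084101056
0.10519668648693907 135.5900984622146
0.1033469139219761 -44.647148850000676
0.10369569054899577 46.559384222403025
tab top L,R,mid [-0.01492594 -0.22062881] [ 0.00944179 -0.221068  ] [-0.00273138 -0.22084738]
bolt bar [-0.00158412 -0.19004452]
flap corners [-0.07362527 -0.17949226] [-0.02358804 -0.1803787 ] [-0.02442141 -0.26266681] [-0.08120388 -0.26170405]
tips pred [-0.02530855 -0.25694009]
-0.0142 [197.98517844 444.45615832]
-0.0285 [178.08768932 444.44257236]
0.0142 [237.55459878 444.52964157]
0.0285 [257.54368233 444.5902311 ]
t 5.55 tcp [ 0.42441879 -0.11210197  0.10209737] F [ 0.71805196 -0.16875651  0.17931809] w 0.332750131122429 yawy -19.97188368685626
```

Call:
step_arm(series=[{"grip": 0.34, "x": 0.0, "y": 0.006, "z": 0.06, "ax": 0.0, "ay": 0.0, "az": -0.03}, {"grip": 0.34, "x": 0.0, "y": 0.006, "z": 0.11, "ax": 0.0, "ay": 0.0, "az": -0.03}, {"grip": 0.34, "x": 0.0, "y": 0.006, "z": 0.12, "ax": 0.0, "ay": 0.0, "az": -0.03}, {"grip": 0.34, "x": 0.0, "y": 0.006, "z": 0.126, "ax": 0.0, "ay": 0.0, "az": -0.03}, {"grip": 0.34, "x": 0.0, "y": 0.006, "z": 0.126, "ax": 0.0, "ay": 0.0, "az": -0.03}])

```text
time: 6.05
tool_pos: [0.4275, -0.1133, 0.0394]
tcp_rot: [2.557, 1.822, 0.002]
wrist_force: [0.4, -1.0, 0.6]
width: 0.325
grip_force: 0.0
```

Call:
step_arm(series=[{"grip": 0.34, "x": 0.0, "y": 0.0, "z": 0.006, "ax": 0.0, "ay": 0.0, "az": 0.0}, {"grip": 0.34, "x": 0.0, "y": 0.0, "z": 0.012, "ax": 0.0, "ay": 0.0, "az": 0.0}, {"grip": 0.34, "x": 0.0, "y": 0.0, "z": 0.012, "ax": 0.0, "ay": 0.0, "az": 0.0}])

```text
time: 6.35
tool_pos: [0.427, -0.1134, 0.0329]
tcp_rot: [2.558, 1.821, 0.002]
wrist_force: [1.8, -0.5, 1.2]
width: 0.334
grip_force: 0.8
```

Call:
step_arm(series=[{"grip": 0.34, "x": 0.0, "y": 0.0, "z": 0.006, "ax": 0.0, "ay": 0.0, "az": 0.0}, {"grip": 0.34, "x": 0.0, "y": 0.0, "z": 0.01, "ax": 0.0, "ay": 0.0, "az": 0.0}, {"grip": 0.34, "x": 0.0, "y": 0.0, "z": 0.01, "ax": 0.0, "ay": 0.0, "az": 0.0}])

```text
time: 6.65
tool_pos: [0.4268, -0.1134, 0.0275]
tcp_rot: [2.559, 1.821, 0.001]
wrist_force: [1.7, -0.2, 3.2]
width: 0.328
grip_force: 1.8
```

Call:
step_arm(series=[{"grip": 0.34, "x": 0.0, "y": 0.0, "z": 0.004, "ax": 0.0, "ay": 0.0, "az": 0.0}, {"grip": 0.34, "x": 0.0, "y": 0.0, "z": 0.006, "ax": 0.0, "ay": 0.0, "az": 0.0}, {"grip": 0.34, "x": 0.0, "y": 0.0, "z": 0.006, "ax": 0.0, "ay": 0.0, "az": 0.0}])

```text
time: 6.95
tool_pos: [0.4267, -0.1133, 0.0252]
tcp_rot: [2.559, 1.822, 0.001]
wrist_force: [-1.3, 1.1, 11.1]
width: 0.328
grip_force: 5.2
```

Call:
step_arm(series=[{"grip": 0.34, "x": 0.012, "y": 0.0, "z": 0.0, "ax": 0.0, "ay": 0.0, "az": 0.0}, {"grip": 0.34, "x": 0.024, "y": 0.0, "z": 0.0, "ax": 0.0, "ay": 0.0, "az": 0.0}, {"grip": 0.34, "x": 0.034, "y": 0.0, "z": 0.0, "ax": 0.0, "ay": 0.0, "az": 0.0}, {"grip": 0.34, "x": 0.044, "y": 0.0, "z": 0.0, "ax": 0.0, "ay": 0.0, "az": 0.0}, {"grip": 0.34, "x": 0.054, "y": 0.0, "z": 0.0, "ax": 0.0, "ay": 0.0, "az": 0.0}, {"grip": 0.34, "x": 0.06, "y": 0.0, "z": 0.0, "ax": 0.0, "ay": 0.0, "az": 0.0}, {"grip": 0.34, "x": 0.06, "y": 0.0, "z": 0.0, "ax": 0.0, "ay": 0.0, "az": 0.0}])

```text
time: 7.65
tool_pos: [0.437, -0.0864, 0.0253]
tcp_rot: [2.555, 1.822, -0.001]
wrist_force: [0.1, -6.6, 8.1]
width: 0.333
grip_force: 4.3
```

Run:
```python
from h import *
c=cam('side');w=cam('wrist')
go([])
p=bot.read_state()['tool_pos'];print(Ro.from_euler('z',19,degrees=True).apply([*(p[:2]-C),0]))
a=cv2.resize(c['img'][170:290,340:480],(560,480));b=cv2.resize(w['img'][0:400,100:420],(384,480))
cv2.imwrite('pics/m3.png',np.hstack([a,b])[:,:,::-1][:, :800])
```

```text
t 7.75 tcp [ 0.43702781 -0.08639634  0.02527307] F [-0.42542246 -6.1197159   8.21132207] w 0.33426944928129193 yawy -19.01558591439963
[-0.02175541 -0.22852984  0.        ]
```

View pics/m3.png

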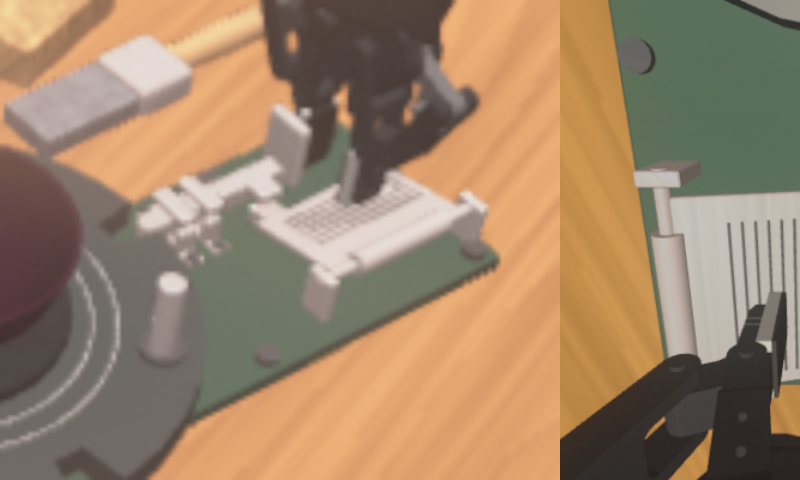

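The fingertip is on the flap, the other is behind the tab, and the bolt is about 15 mm along with the catch held down. I'll keep pushing.

Call:
step_arm(series=[{"grip": 0.34, "x": 0.01, "y": 0.0, "z": 0.0, "ax": 0.0, "ay": 0.0, "az": 0.0}, {"grip": 0.34, "x": 0.02, "y": 0.0, "z": 0.0, "ax": 0.0, "ay": 0.0, "az": 0.0}, {"grip": 0.34, "x": 0.03, "y": 0.0, "z": 0.0, "ax": 0.0, "ay": 0.0, "az": 0.0}, {"grip": 0.34, "x": 0.036, "y": 0.0, "z": 0.0, "ax": 0.0, "ay": 0.0, "az": 0.0}, {"grip": 0.34, "x": 0.036, "y": 0.0, "z": 0.0, "ax": 0.0, "ay": 0.0, "az": 0.0}])

```text
time: 8.25
tool_pos: [0.443, -0.0693, 0.0253]
tcp_rot: [2.555, 1.822, -0.0]
wrist_force: [-0.6, -6.4, 9.0]
width: 0.33
grip_force: 4.7
```

Call:
step_arm(series=[{"grip": 0.34, "x": 0.004, "y": 0.0, "z": 0.0, "ax": 0.0, "ay": 0.0, "az": 0.0}, {"grip": 0.34, "x": 0.006, "y": 0.0, "z": 0.0, "ax": 0.0, "ay": 0.0, "az": 0.0}, {"grip": 0.34, "x": 0.006, "y": 0.0, "z": 0.0, "ax": 0.0, "ay": 0.0, "az": 0.0}])

```text
time: 8.55
tool_pos: [0.4434, -0.0681, 0.0253]
tcp_rot: [2.553, 1.822, -0.004]
wrist_force: [-2.9, -13.6, 7.9]
width: 0.332
grip_force: 8.6
```

Call:
step_arm(series=[{"grip": 0.34, "x": 0.004, "y": 0.0, "z": 0.0, "ax": 0.0, "ay": 0.0, "az": 0.0}, {"grip": 0.34, "x": 0.004, "y": 0.0, "z": 0.0, "ax": 0.0, "ay": 0.0, "az": 0.0}])

```text
time: 8.75
tool_pos: [0.4434, -0.0679, 0.0253]
tcp_rot: [2.551, 1.822, -0.009]
wrist_force: [-5.6, -23.2, 10.5]
width: 0.33
grip_force: 13.6
```

Call:
step_arm(series=[{"grip": 0.34, "x": -0.006, "y": 0.0, "z": 0.0, "ax": 0.0, "ay": 0.0, "az": 0.0}, {"grip": 0.34, "x": -0.008, "y": 0.0, "z": -0.01, "ax": 0.0, "ay": 0.0, "az": 0.0}, {"grip": 0.34, "x": -0.014, "y": 0.0, "z": -0.04, "ax": 0.0, "ay": 0.0, "az": 0.0}, {"grip": 0.34, "x": -0.02, "y": 0.0, "z": -0.12, "ax": 0.0, "ay": 0.0, "az": 0.0}, {"grip": 0.34, "x": -0.06, "y": 0.0, "z": -0.21, "ax": 0.0, "ay": 0.0, "az": 0.0}, {"grip": 0.34, "x": -0.14, "y": 0.0, "z": -0.3, "ax": 0.0, "ay": 0.0, "az": 0.0}, {"grip": 0.34, "x": -0.22, "y": 0.0, "z": -0.36, "ax": 0.0, "ay": 0.0, "az": 0.0}, {"grip": 0.34, "x": -0.22, "y": 0.0, "z": -0.36, "ax": 0.0, "ay": 0.0, "az": 0.0}])

```text
time: 9.55
tool_pos: [0.4082, -0.17, 0.2082]
tcp_rot: [2.557, 1.816, 0.003]
wrist_force: [0.4, -0.2, -0.5]
width: 0.332
grip_force: 0.0
```

Run:
```python
from h import *
c=cam('side');s=cam('scene')
go([])
a=cv2.resize(c['img'][180:310,250:470],(406,240),interpolation=2);a=cv2.resize(c['img'][170:280,340:480],(400,314),interpolation=2);b=cv2.resize(s['img'][110:240,190:355],(400,315),interpolation=2)[:314]
cv2.imwrite('pics/m4.png',np.hstack([a,b])[:,:,::-1])
```

```text
t 9.65 tcp [ 0.40735745 -0.1677644   0.20501646] F [-0.48987332 -0.17367287 -0.30546819] w 0.3308938606709047 yawy -19.258070600357833
```

View pics/m4.png

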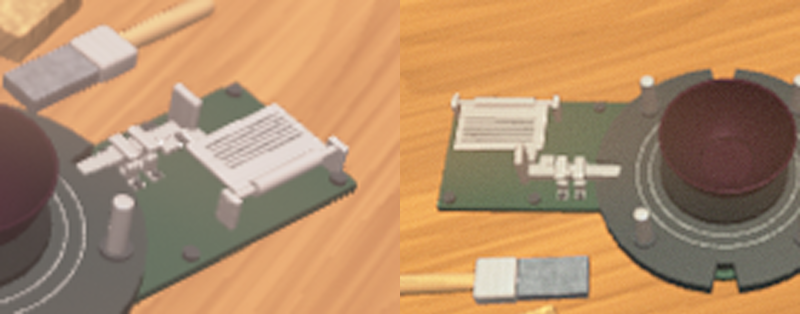

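The bolt's nose is in the notch. The flap's inner corner is at scene pixel (212.7,171.1), against (212.5,171.3) at the start, so the catch is back up. The bowl is centred and the arm is clear of everything.

```bash
python3 -c "
from h import *
print(bot.finish_job())"
```

```text
the job is handed in; nothing more can be done
None
```

The job is handed in at about 9.7 s, with no verdict returned: the bolt was pushed to its hard stop in a rim notch, the catch is back up, the bowl is still on its pad, and the arm is clear of everything.

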